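Lay out three rim sherds and uncap the spray can

ROBOT

A 7-joint arm with a two-finger parallel gripper is mounted at the origin on the work surface. World frame = base frame: x ahead of the robot, y to its left, z up, the work surface at z = 0. Lengths are in mm, angles in rad, forces in N, time in s.
With the tool pointing down it reaches from about 400 to 850 mm from the base axis. Payload 10.4 kg.
Tool frame: the origin (TCP) lies between the finger pads; the fingertips stand 19 mm ahead of it and the grasp point (between the pads) is the TCP; z points along the fingers, y is the line along which they close (so a half turn about z gives the same grasp; the last joint's range is limited). The gripper opens to 87 mm and grips with 3 to 60 N. Pads are 19 mm wide; open, the fingers measure 117 mm over their backs; the gripper's body (75 mm by 190 mm) begins 51 mm behind the grasp point.
Start: joints at [-1.191, 0.332, -0.065, 1.46, 0.022, 1.35, -0.088], TCP at [244.987, 575.006, 241.576] pointing down, gripper open.
Joint ranges: [-2.6, 2.6], [-0.5, 2.12], [-1.47, 1.34], [0.16, 2.42], [-1.27, 4.41], [0.06, 2.06], [-2.6, 2.6]. Speed limits (rad/s): [2.22, 2.22, 2.79, 2.79, 3.14, 3.14, 3.14].

INTERFACE

Orientations are given as a unit quaternion [w, x, y, z].
In Python, from station import get_obs, camera, camera_model, close_job, spot_in gives the robot as it stands. The module is installed in compiled form; this text tells all that it offers.
- The arm moves only by the tool servo_tool, never from a script. Its argument "steps" is a list of rows, each a list of 4 numbers: the shift along the tool's x, y, z each as a share of 0.25 m, from -1 to 1, then the turn about the tool's z as a share of 45 degrees, from -1 to 1. A call has 1 to 12 rows; each row is the pose to reach, as a shift and turn from the pose commanded when the call began, along the tool's axes at that moment; what a row does not reach only later rows make up. A row lasts 1/10 s, in which the tool goes at most 50 mm and 8.59 degrees, less where a joint would pass 70% of its speed; a pose out of reach is approached as far as the arm can. A call with a number of a shift or a turn outside -1 to 1 is refused whole. A call with a gripper value outside its range is refused whole. "jaw" is the closure, from 0 (fully open) to 1 (shut), set as the call begins (left out, the last holds). The fingers move at their own pace and stop on an object; "squeeze" is the grip in N (left out, the last holds). Time passes only in rows, so rows that repeat a pose let the fingers close. It gives the time, the measured TCP pose, the force, the opening and the grip force at its end, in the units of the state.
- get_obs(): the state, without advancing time (a new reading comes with each control period).
- camera(name): name is "scene" or "top" or "wrist"; returns (picture, depth): 400x640x3 uint8, red, green, blue; 400x640 float32, mm along the optical axis (not along the pixel's ray), 0 where there is no reading.
- camera_model(name): a dict with "K" (3x3 intrinsics, pixels), "R" (3x3) and "t" (3): a world point X has camera coordinates R X + t; the wrist camera has in their place "mount" (4x4, takes a point from camera to tool coordinates, whose origin is the TCP and whose axes are the flange's). Camera axes: x right, y down, z forward; pixel columns grow to the right and rows downward; lengths in mm; the calibration is good to about 2 mm. A picture is of the moment at which its call begins: read the wrist's pose just before it. camera_model takes no time and is no camera call.
- close_job(): hands the job in; it is judged then, once.
Trained networks look in the newest picture that a camera, given by its name, has taken for a name from the list of things; names that differ only in an ending like _2 or _b are one class to them, and where a whole thing is asked for, a point or a joint stands for the part that bears it (a point fixed in the world has none). Each returns a list of dicts, best first, with "p" (0 to 1); they miss things now and then, are a little off and sometimes report something else, mostly with a low value. They report only what shows in the picture. A call takes as long as a camera call. They do not tell look-alikes from the thing itself.
- spot_in(camera, target): "extent" ([left, top, right, bottom] in pixels, round what is visible of it).
The state is a dict: "clock": time; "q": joint angles; "dq": joint speeds; "joint_efforts": joint torques, N m; "position": TCP position; "eef_rot": TCP orientation; "ft_force": force on the tool from outside, world axes, zero at the start; "ft_torque": the same for the moment, N m; "opening": finger opening in mm; "finger_force": force on a finger pad.
Only numpy, scipy, OpenCV 4.12 (cv2) and the standard library are available. Lean on these libraries where they do the work, as an engineer would, in place of code of your own. Each camera call takes 0.05 s, during which the arm holds its last target. There are 200 camera calls.

TASK

Get a batch ready for spraying: lay three of the four arched rim sherds, no more, flat in the steel tray with the arched side up and about a finger's width or more apart, setting each one down gently. Lift the loose cap off the spray can without tipping or shifting the can, and stand the cap in the middle of the shallow white dish. Leave the fourth rim sherd, the flat foot-ring sherd and everything else where they are.

Things in the scene. Friction and masses are not known exactly. Their poses are not given: they have to be found in the camera images.
- rim_a: rim sherd, one of four alike: white porcelain bowl wall with blue marks, 92 mm long (x), 42 wide (y), 7 thick, 65 g. Arched along x like a low bridge, standing on its ends; mid-way its underside is 11 mm and its top 18 mm up. 20 mm either side of the middle its long edges are straight, 42 mm apart (lip at +y, broken edge at -y, chipped near the ends). Origin: centre, level with its feet; z up
- rim_b: rim sherd, one of four alike: white porcelain bowl wall with blue marks, 92 mm long (x), 42 wide (y), 7 thick, 65 g. Arched along x like a low bridge, standing on its ends; mid-way its underside is 11 mm and its top 18 mm up. 20 mm either side of the middle its long edges are straight, 42 mm apart (lip at +y, broken edge at -y, chipped near the ends). Origin: centre, level with its feet; z up
- rim_c: rim sherd, one of four alike: white porcelain bowl wall with blue marks, 92 mm long (x), 42 wide (y), 7 thick, 65 g. Arched along x like a low bridge, standing on its ends; mid-way its underside is 11 mm and its top 18 mm up. 20 mm either side of the middle its long edges are straight, 42 mm apart (lip at +y, broken edge at -y, chipped near the ends). Origin: centre, level with its feet; z up
- rim_d: rim sherd, one of four alike: white porcelain bowl wall with blue marks, 92 mm long (x), 42 wide (y), 7 thick, 65 g. Arched along x like a low bridge, standing on its ends; mid-way its underside is 11 mm and its top 18 mm up. 20 mm either side of the middle its long edges are straight, 42 mm apart (lip at +y, broken edge at -y, chipped near the ends). Origin: centre, level with its feet; z up
- foot_sherd: bystander: flat white porcelain piece of the bowl's base, about 95 x 80 x 7 mm, with an arc of foot ring standing 10 mm up from it; lies among the rim sherds on the mat. Origin: centre of its underside
- mat: thin grey foam sheet, fixed, 310 (x) x 370 (y) x 4 mm, on which the four rim sherds and the foot sherd lie at the start, on its top 4 mm above the table. Origin: centre of its underside, on the table
- tray: shallow plain steel tray, fixed, 290 mm long (its x) x 150 mm wide (its y) x 16 mm high outside, walls 4 mm (rim bead 6 mm), flat floor 4 mm above the table, 282 x 142 mm inside; room for three sherds lying across it, side by side along its x. Empty at the start. Origin: centre of its underside, on the table
- can: upright grey spray can with a paper label, 53 mm diameter, loose on the table, 280 g; its flat shoulder is 150 mm up, above it a 37 mm collar of 6 mm height and a nozzle up to 174 mm, hidden under the cap. Origin: centre of its underside
- cap: white overcap, a hollow cup 42 mm high and 50 mm diameter, mouth down, closed on top, 16 g. At the start it sits loose on the can's shoulder, its foot 150 mm and its top 192 mm above the table; it comes off by lifting straight up at least 30 mm. Origin: centre of its open foot; z towards its closed top
- cap_mid (a point): centre of the cap, 21 mm from its foot and from its top
- dish: shallow round white porcelain dish, loose on the table, 140 g, 106 mm across the rim, 18 mm high, inner floor 4 mm above its underside and about 84 mm across; empty. Origin: centre of its underside
- jar: bystander: glass jar with a black lid, 60 mm diameter, 85 mm high, standing in line with the can and the dish (these three stand in any order). Origin: centre of its underside
- dropper_a: bystander: clear dropper bottle with a white cone nozzle, 40 mm diameter, 134 mm high, towards the far side. Origin: centre of its underside
- dropper_b: bystander: clear dropper bottle with a white cone nozzle, 44 mm diameter, 122 mm high, towards the far side. Origin: centre of its underside
- spatula: bystander: spatula 200 mm long lying flat along the outer side of the tray, low (under 30 mm). Its x runs from the handle to the blade
Not all that is in view belongs to the job. What is shaped like the rim_a but brown or orange is not meant. Leave any red look-alike of the rim_b alone.

How it is judged:
By the outcome, as a careful person would: the job done as asked, in the order asked, and still so for the second after the job is handed in, with the robot touching nothing.
It also fails if it takes over 70 s, if anything falls off the work surface, if the arm or the gripper's body presses on something with over 40 N, if the wrist force passes 120 N, or if a joint passes its speed limit or range.

## Working session

There is one attempt and no reset: what is moved stays moved. The work goes in short steps, Python scripts to look and compute and a tool call to move; the robot and the scene stay as the last step left them, time stands still between calls to the robot, and variables do not carry over. Pictures are saved under pics/ and viewed, at most 10 in all, crops included, and the job is handed in when it is done.

Besides the shell and the picture viewer there is one more tool, called after "Emit:" by a JSON object that holds its "api" and its "payload", one argument or row to a line. servo_tool: Moves the arm, as the interface text tells. Its arguments: {"type":"object","properties":{"steps":{"type":"array","items":{"type":"array","items":{"type":"number"}}},"jaw":{"type":"number"},"squeeze":{"type":"number"}},"required":["steps"]}

```bash
mkdir -p pics
python3 - <<'E'
from station import *
import cv2,numpy as np
o=get_obs();print(o['clock'],o['position'],o['eef_rot'],o['opening'])
for n in ['top','scene']:
    p,d=camera(n);np.savez(n+'.npz',p=p,d=d)
    cv2.imwrite(f'pics/{n}1.png',p[...,::-1])
    m=camera_model(n);print(n,m)
    for t in ['rim_a','cap','can','dish','jar','tray','foot_sherd']:
        print(t,[(np.round(x['extent']).tolist(),round(x['p'],2)) for x in spot_in(n,t)])
print(camera_model('wrist'))
E
```

```text
0.0 [244.88072955 574.63680594 240.77285697] [-1.04241959e-04  2.00057762e-01  9.79783857e-01 -6.89199446e-04] 87.1850198447151
top {'K': array([[464.64647825,   0.        , 324.90653332],
       [  0.        , 464.64647825, 194.83978915],
       [  0.        ,   0.        ,   1.        ]]), 'R': array([[-0.04504849, -0.99897898,  0.00341131],
       [-0.97750336,  0.0433752 , -0.20641166],
       [ 0.20605294, -0.0126331 , -0.97845929]]), 't': array([  54.54321352,  517.04155414, 1597.86801754])}
rim_a [([244.0, 271.0, 262.0, 296.0], 0.85), ([277.0, 171.0, 293.0, 196.0], 0.8), ([222.0, 210.0, 238.0, 233.0], 0.75), ([262.0, 208.0, 275.0, 235.0], 0.66), ([178.0, 221.0, 192.0, 248.0], 0.64), ([249.0, 132.0, 267.0, 153.0], 0.54), ([444.0, 166.0, 463.0, 220.0], 0.22)]
cap [([309.0, 125.0, 320.0, 142.0], 0.39)]
can []
dish [([331.0, 141.0, 361.0, 164.0], 0.87)]
jar [([336.0, 173.0, 352.0, 192.0], 0.81)]
tray [([398.0, 157.0, 443.0, 238.0], 0.88), ([343.0, 206.0, 354.0, 217.0], 0.32)]
foot_sherd [([294.0, 208.0, 313.0, 236.0], 0.81)]
scene {'K': array([[416.87996424,   0.        , 320.8073
[... 823 characters left out ...]
.0, 282.0, 355.0], 0.82), ([311.0, 180.0, 337.0, 203.0], 0.57)]
foot_sherd [([314.0, 182.0, 340.0, 204.0], 0.78), ([370.0, 147.0, 388.0, 164.0], 0.7), ([274.0, 178.0, 291.0, 196.0], 0.44)]
{'K': array([[303.49108143,   0.        , 321.35994799],
       [  0.        , 303.49108143, 196.38671635],
       [  0.        ,   0.        ,   1.        ]]), 'mount': array([[ 9.46996676e-04, -9.70324785e-01, -2.41803463e-01,
         6.54286534e+01],
       [ 9.99999222e-01,  7.22688431e-04,  1.01633550e-03,
        -8.94006975e-01],
       [-8.11426960e-04, -2.41804238e-01,  9.70324715e-01,
        -1.43943172e+02],
       [ 0.00000000e+00,  0.00000000e+00,  0.00000000e+00,
         1.00000000e+00]])}
```

View pics/top1.png

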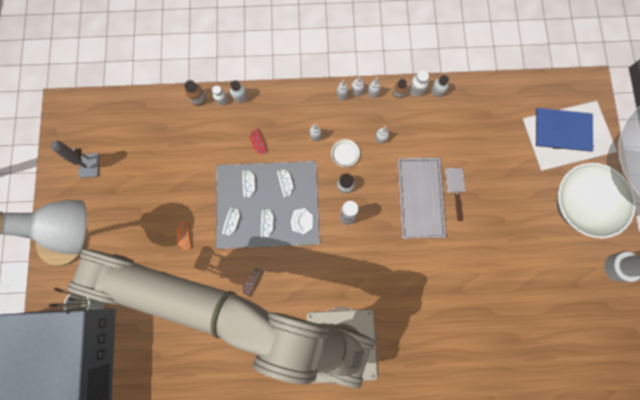

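View pics/scene1.png

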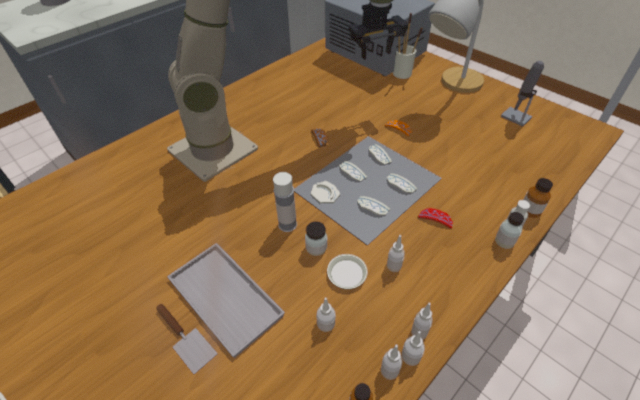

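The top view shows four white rim sherds on the mat near (249,182), (286,183), (231,221) and (267,222), with the foot sherd at (302,221). The capped can is at (349,211), the jar at (346,183), the dish at (346,153) and the tray at (421,198). The red, orange and brown look-alikes lie off the mat. The scene view agrees with this layout.

```bash
cat > h.py <<'E'
import numpy as np,cv2
from station import *
from scipy.spatial.transform import Rotation as Ro
def world(n,d,obs=None):
    m=camera_model(n);v,u=np.mgrid[:400,:640];K=m['K']
    P=np.stack([(u-K[0,2])/K[0,0]*d,(v-K[1,2])/K[1,1]*d,d],-1)
    if n=='wrist':
        M=m['mount'];P=P@M[:3,:3].T+M[:3,3]
        w,x,y,z=obs['eef_rot'];return P@Ro.from_quat([x,y,z,w]).as_matrix().T+obs['position']
    return (P-m['t'])@m['R']
def pca(p):
    c=p[:,:2].mean(0);r=cv2.minAreaRect(p[:,:2].astype(np.float32));w,V=np.linalg.eigh(np.cov(p[:,:2].T))
    return np.round(c,1),np.round(np.degrees(np.arctan2(V[1,1],V[0,1]))%180,1),np.round(r[0],1),np.round(r[1],1),np.round(r[2],1)
E
python3 - <<'E'
from h import *
for n in ['top','scene']:
    z=np.load(n+'.npz');p=z['p'].astype(int);W=world(n,z['d']);ok=z['d']>0
    inb=ok&(W[...,0]>200)&(W[...,0]<900)&(W[...,1]>-450)&(W[...,1]<450)&(W[...,2]>-10)
    sat=p.max(-1)-p.min(-1)
    # grouped by height above table
    m=(inb&(W[...,2]>9)&(W[...,2]<250)).astype(np.uint8)
    k,l,s,c=cv2.connectedComponentsWithStats(m,connectivity=4)
    print(n)
    for i in range(1,k):
        if s[i,4]<40: continue
        q=W[l==i];print(s[i].tolist(),np.round(c[i]).tolist(),*pca(q),'z',np.round(np.percentile(q[:,2],[5,50,98])),p[l==i].mean(0).round())
    wm=(inb&(sat<35)&(p.min(-1)>190)).astype(np.uint8)
    k,l,s,c=cv2.connectedComponentsWithStats(wm)
    print('white')
    for i in range(1,k):
        if s[i,4]<40: continue
        q=W[l==i];print(s[i].tolist(),*pca(q),np.round(np.percentile(q[:,2],[5,50,98])))
E
```

```text
top
[434, 88, 11, 9, 48] [440.0, 92.0] [ 897.2 -417.6] 87.3 [ 895.2 -417.2] [31.2  9.2] 88.8 z [13. 40. 73.] [147. 145. 140.]
[308, 123, 13, 18, 146] [315.0, 132.0] [748.8  58.6] 90.4 [753.9  63.3] [47.3 33.3] 78.8 z [ 18.  69. 127.] [169. 162. 157.]
[375, 126, 13, 17, 158] [381.0, 135.0] [ 732.6 -183.8] 59.5 [ 743.5 -191. ] [43.1 58. ] 45.8 z [ 19.  60. 116.] [178. 171. 167.]
[249, 129, 17, 24, 223] [257.0, 141.0] [743.  275.8] 19.3 [743.5 276.9] [92.4 42. ] 19.0 z [10. 17. 26.] [180.  84.  83.]
[331, 139, 28, 27, 200] [345.0, 151.0] [691.6 -50.1] 93.5 [685.1 -49. ] [100.6 103.6] 88.1 z [10. 16. 24.] [204. 199. 187.]
[398, 157, 48, 82, 509] [422.0, 197.0] [ 506.  -320.3] 179.7 [ 505.2 -316.6] [158.1 300.9] 88.8 z [10. 18. 27.] [161. 151. 149.]
[240, 170, 15, 28, 276] [247.0, 183.0] [583.6 311.9] 0.2 [582.9 311.1] [ 50.9 101.4] 85.3 z [11. 20. 29.] [209. 213. 214.]
[277, 170, 16, 27, 277] [285.0, 182.0] [580.6 175.4] 11.3 [580.9 175.8] [99.4 45.8] 13.7 z [12. 19. 29.] [209. 213. 215.]
[337, 173, 17, 21, 275] [345.0, 183.0] [556.2 -41.6] 11.9 [560.1 -42.6] [57.9 56.1] 86.9 z [26. 82. 
[... 2886 characters left out ...]
] [679.3 -44.4] 31.9 [685.7 -52.6] [103.1 103.8] 42.9 z [10. 14. 19.] [168. 164. 153.]
[316, 298, 19, 33, 435] [325.0, 316.0] [ 749.1 -197.9] 45.6 [ 744.8 -194. ] [43.2 36.7] 51.1 z [ 17.  56. 113.] [139. 133. 128.]
[160, 304, 23, 29, 102] [171.0, 317.0] [ 465.4 -446.5] 179.6 [ 464.4 -446.2] [99.6  7.4] 0.2 z [10. 16. 20.] [95. 62. 42.]
white
[274, 173, 17, 11, 141] [444.6 -44.9] 73.4 [444.4 -44.6] [40.6 43. ] 7.5 [187. 190. 193.]
[323, 182, 16, 13, 49] [442.4 146.9] 173.0 [442.2 146.7] [19.  64.5] 84.0 [ 5.  9. 13.]
[312, 186, 18, 15, 158] [436.4 102.6] 174.5 [436.4 104.7] [38.5 78.4] 87.1 [ 6.  9. 12.]
[332, 261, 30, 26, 614] [685.2 -50.9] 102.3 [684.6 -50.8] [77.5 78.5] 41.7 [-1.  2.  6.]
```

Emit:
{"api": "servo_tool", "payload": {
  "steps": [
    [-0.1,-0.03,0,-0.1],
    [-0.27,-0.07,0,-0.25],
    [-0.45,-0.12,0,-0.4],
    [-0.63,-0.17,0,-0.5],
    [-0.81,-0.22,0,-0.58],
    [-1,-0.27,0,-0.58]
  ],
  "jaw": 0.25,
  "squeeze": 12
}}

```text
clock: 1.4
position: [449.6, 413.8, 241.8]
eef_rot: [0.0, -0.028, 1.0, 0.0]
ft_force: [-0.2, 1.5, -1.4]
opening: 65.5
finger_force: 0.0
```

Emit:
{"api": "servo_tool", "payload": {
  "steps": [
    [-0.15,-0.13,0,0],
    [-0.3,-0.27,0,0],
    [-0.43,-0.38,0,0],
    [-0.52,-0.45,0,0],
    [-0.52,-0.45,0,0]
  ]
}}

```text
clock: 1.9
position: [587.8, 304.6, 241.1]
eef_rot: [0.001, -0.023, 1.0, -0.001]
ft_force: [-1.4, -0.2, -0.2]
opening: 65.1
finger_force: 0.0
```

```bash
cat >> h.py <<'E'
def snap(tag,zmin=11,zmax=40):
    o=get_obs();p,d=camera('wrist');W=world('wrist',d,o);np.savez(tag+'.npz',p=p,W=W,d=d);cv2.imwrite(f'pics/{tag}.png',p[...,::-1])
    print(o['clock'],o['position'].round(1),o['eef_rot'].round(4))
    m=((d>0)&(W[...,2]>zmin)&(W[...,2]<zmax)).astype(np.uint8)
    k,l,s,c=cv2.connectedComponentsWithStats(m,connectivity=4)
    for i in range(1,k):
        if s[i,4]<300: continue
        q=W[l==i];print(s[i].tolist(),*pca(q),'z',np.round(np.percentile(q[:,2],[5,50,98])),p[l==i].mean(0).round())
    return W,p,d
E
python3 - <<'E'
from h import *
snap('w1')
E
```

```text
1.9 [587.8 304.6 241.1] [ 6.000e-04 -2.290e-02  9.997e-01 -1.200e-03]
[128, 0, 72, 79, 3896] [439.1 120.6] 165.2 [442.9 119. ] [80.4 80.9] 2.5 z [11. 12. 23.] [230. 232. 231.]
[254, 0, 43, 89, 3137] [439.6 245.3] 178.3 [441.1 243.9] [42.5 90.2] 86.1 z [14. 21. 25.] [221. 227. 228.]
[524, 0, 49, 64, 2390] [412.6 542.8] 3.8 [414.3 545.4] [63.8 44.1] 5.7 z [12. 18. 21.] [153.  90.  55.]
[0, 2, 41, 57, 1224] [447.2 -25.4] 167.0 [446.2 -32. ] [27.7 52.6] 77.6 z [13. 26. 40.] [79. 81. 83.]
[362, 8, 61, 96, 3279] [445.9 371.9] 161.8 [445.1 371.1] [ 42.3 102.3] 71.8 z [13. 21. 25.] [222. 228. 229.]
[10, 115, 52, 54, 1083] [558.8 -21.3] 8.1 [560.2 -27.6] [60.2 28.4] 7.2 z [13. 27. 40.] [93. 91. 87.]
[192, 121, 51, 82, 2602] [579.7 175.2] 11.7 [581.4 173. ] [100.2  42.8] 13.1 z [13. 20. 24.] [202. 207. 207.]
[309, 131, 35, 81, 2460] [581.8 310. ] 1.5 [584. 309.] [100.2  41.5] 2.1 z [13. 21. 24.] [224. 229. 230.]
[2, 197, 81, 33, 602] [649.7 -63.9] 99.6 [651.7 -52.6] [ 41.5 103. ] 4.3 z [12. 17. 20.] [162. 164. 153.]
[275, 271, 41, 26, 869] [736.1 274.4] 68.1 [737.7 274.9] [39.7 53.4] 2.9 z [16. 18. 21.] [195.  69.  75.]
```

View pics/w1.png

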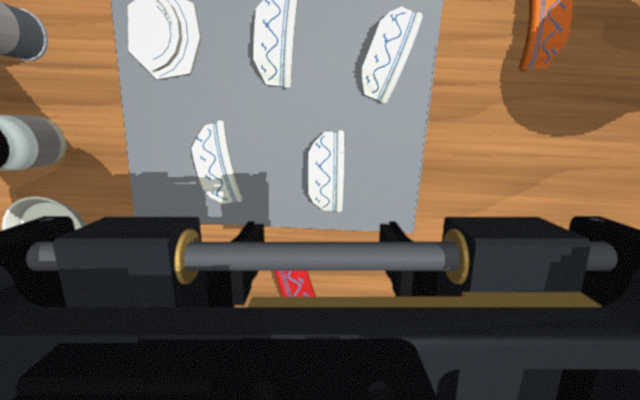

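The wrist view shows rim sherds at (326,170), (218,165), (390,55) and (273,43), and the foot sherd at (163,35). The fingers straddle the first sherd, at about (583,309).

Emit:
{"api": "servo_tool", "payload": {
  "steps": [
    [0.018,0.019,0.15,0],
    [0.018,0.019,0.33,0],
    [0.018,0.019,0.5,0],
    [0.018,0.019,0.64,0],
    [0.018,0.019,0.74,0],
    [0.018,0.019,0.8,0],
    [0.018,0.019,0.83,0],
    [0.018,0.019,0.85,0],
    [0.018,0.019,0.85,0]
  ]
}}

```text
clock: 2.85
position: [579.7, 314.3, 29.6]
eef_rot: [0.0, -0.026, 1.0, 0.0]
ft_force: [0.1, 0.2, -0.4]
opening: 65.3
finger_force: 0.0
```

Emit:
{"api": "servo_tool", "payload": {
  "steps": [
    [0,0,0,0],
    [0,0,0,0],
    [0,0,0,0],
    [0,0,0,0],
    [0,0,0,0]
  ],
  "jaw": 1,
  "squeeze": 12
}}

```text
clock: 3.35
position: [579.8, 313.9, 29.5]
eef_rot: [0.0, -0.026, 1.0, 0.0]
ft_force: [0.8, -0.5, 1.1]
opening: 41.8
finger_force: 12.0
```

Emit:
{"api": "servo_tool", "payload": {
  "steps": [
    [0,0,-0.04,0],
    [0,0,-0.16,0],
    [0,0,-0.33,0],
    [0,-0.04,-0.5,0.05],
    [0,-0.12,-0.66,0.15],
    [0,-0.25,-0.76,0.3],
    [0,-0.42,-0.8,0.47],
    [0,-0.6,-0.8,0.64],
    [0,-0.78,-0.8,0.8],
    [0,-0.92,-0.8,0.9],
    [0,-1,-0.8,0.96],
    [0,-1,-0.8,1]
  ]
}}

```text
clock: 4.55
position: [592.9, 60.9, 229.7]
eef_rot: [0.0, 0.361, 0.933, -0.0]
ft_force: [0.2, 0.3, -0.6]
opening: 42.0
finger_force: 12.0
```

```bash
cat >> h.py <<'E'
def plan(x,y,z=None,yaw=None):
    "shares (0.25 m, 45 deg) from the measured pose to a world TCP x,y,z and tool-y yaw"
    o=get_obs();w,a,b,c=o['eef_rot'];R=Ro.from_quat([a,b,c,w]).as_matrix();p=o['position']
    d=R.T@(np.array([x,y,p[2] if z is None else z])-p)/250
    cy=np.degrees(np.arctan2(R[1,1],R[0,1]));t=0 if yaw is None else -((yaw-cy+90)%180-90)/45
    print('t',round(o['clock'],2),'pos',p.round(1),'yaw',round(cy,2),'q',o['q'].round(2),'F',o['ft_force'].round(1),'open',round(o['opening'],1),'| go',d.round(3),'turn',round(t,3))
E
python3 -c "
from h import *
plan(594,-150,None,0)"
```

```text
t 4.55 pos [592.9  60.9 229.7] yaw 47.68 q [-0.44  0.28  0.32  1.58 -0.09  1.3   0.72] F [ 0.2  0.3 -0.6] open 42.0 | go [-0.571 -0.621  0.   ] turn 1.06
```

Emit:
{"api": "servo_tool", "payload": {
  "steps": [
    [-0.08,-0.09,0,0.15],
    [-0.22,-0.24,0,0.34],
    [-0.36,-0.39,0,0.53],
    [-0.48,-0.52,0,0.72],
    [-0.57,-0.62,0,0.88],
    [-0.57,-0.62,0,1],
    [-0.57,-0.62,0,1],
    [-0.57,-0.62,0,1]
  ]
}}

```text
clock: 5.35
position: [595.4, -144.4, 229.0]
eef_rot: [-0.0, 0.686, 0.727, 0.0]
ft_force: [0.6, 1.2, -0.1]
opening: 41.5
finger_force: 12.0
```

Run:
```python
from h import *
W,p,d=snap('w2',10,26)
plan(594,-318,None,0)
```

```text
5.35 [ 595.4 -144.4  229. ] [-4.000e-04  6.862e-01  7.274e-01  3.000e-04]
[358, 49, 94, 99, 2464] [687.2 -47. ] 122.4 [682.8 -50.9] [104.2 104.5] 32.0 z [11. 16. 20.] [199. 202. 192.]
[586, 94, 29, 36, 386] [899.8 -51.7] 94.2 [903.1 -50.5] [38.  17.4] 89.9 z [11. 19. 26.] [113. 108. 103.]
[587, 147, 35, 38, 426] [ 917.4 -108.2] 83.7 [ 922.6 -108.7] [44.7 22.8] 82.2 z [11. 19. 26.] [108. 104.  99.]
[564, 197, 32, 28, 300] [ 904.7 -163.4] 64.8 [ 908.3 -165. ] [38.8 17.2] 67.2 z [11. 18. 26.] [125. 121. 116.]
t 5.4 pos [ 595.4 -144.3  229. ] yaw 3.34 q [-0.26  0.33  0.53  1.54 -0.17  1.32  0.35] F [-0.3  0.8 -0.3] open 41.6 | go [-0.693 -0.046 -0.001] turn 0.074
```

View pics/w2.png

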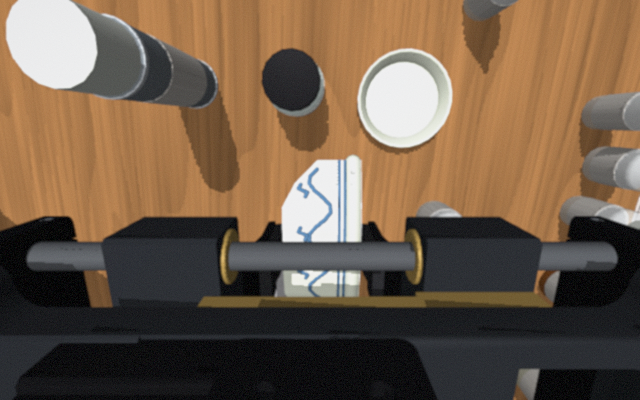

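The view shows the sherd level between the fingers, from about (285,160) to (360,295). The can is at (60,40), the jar at (293,80) and the dish at (404,98), all undisturbed.

Emit:
{"api": "servo_tool", "payload": {
  "steps": [
    [-0.1,-0.01,0,0.03],
    [-0.27,-0.02,0,0.07],
    [-0.45,-0.03,0,0.07],
    [-0.6,-0.04,0.06,0.07],
    [-0.687,-0.046,0.2,0.07],
    [-0.687,-0.046,0.38,0.07],
    [-0.687,-0.046,0.54,0.07],
    [-0.687,-0.046,0.65,0.07],
    [-0.687,-0.046,0.71,0.07],
    [-0.687,-0.046,0.74,0.07],
    [-0.687,-0.046,0.74,0.07]
  ]
}}

```text
clock: 6.5
position: [592.9, -317.9, 44.1]
eef_rot: [-0.0, 0.707, 0.707, 0.0]
ft_force: [-0.3, 0.6, 0.1]
opening: 41.9
finger_force: 12.0
```

```bash
python3 -c "
from h import *
plan(594,-315.5,30,0)"
```

```text
t 6.5 pos [ 592.9 -317.9   44.1] yaw -0.04 q [ 0.05  0.65  0.52  1.54 -0.36  1.05  0.66] F [-0.3  0.6  0.1] open 41.9 | go [0.009 0.004 0.056] turn -0.001
```

Emit:
{"api": "servo_tool", "payload": {
  "steps": [
    [0.009,0,0.02,0],
    [0.009,0,0.032,0],
    [0.009,0,0.042,0],
    [0.009,0,0.048,0],
    [0.009,0,0.053,0],
    [0.009,0,0.057,0],
    [0.009,0,0.057,0]
  ]
}}

```text
clock: 7.2
position: [592.6, -316.2, 29.7]
eef_rot: [-0.0, 0.708, 0.706, 0.0]
ft_force: [-1.1, -0.1, -1.2]
opening: 41.9
finger_force: 12.0
```

Emit:
{"api": "servo_tool", "payload": {
  "steps": [
    [0,0,0.002,0],
    [0,0,0.004,0],
    [0,0,0.004,0]
  ]
}}

```text
clock: 7.5
position: [592.6, -316.2, 29.4]
eef_rot: [0.0, 0.708, 0.706, 0.0]
ft_force: [-2.9, 1.5, 6.1]
opening: 41.5
finger_force: 12.0
```

Emit:
{"api": "servo_tool", "payload": {
  "steps": [
    [0,0,-0.002,0],
    [0,0,-0.002,0],
    [0,0,-0.002,0]
  ],
  "jaw": 0.37
}}

```text
clock: 7.8
position: [592.6, -316.1, 29.2]
eef_rot: [-0.0, 0.708, 0.706, 0.0]
ft_force: [-0.2, -0.6, 0.0]
opening: 53.4
finger_force: 0.0
```

Emit:
{"api": "servo_tool", "payload": {
  "steps": [
    [0,0,-0.04,0],
    [0,0,-0.12,0],
    [0,0,-0.28,0],
    [0,0,-0.46,0],
    [0,0,-0.64,0],
    [0.04,0,-0.78,0],
    [0.12,0,-0.8,-0.15],
    [0.27,0,-0.8,-0.33],
    [0.45,0,-0.8,-0.5],
    [0.65,0,-0.8,-0.68],
    [0.85,0,-0.8,-0.86],
    [1,0,-0.8,-1]
  ]
}}

```text
clock: 9.0
position: [592.9, -62.6, 230.2]
eef_rot: [0.0, 0.38, 0.925, 0.001]
ft_force: [0.5, -0.1, 0.6]
opening: 54.5
finger_force: 0.0
```

```bash
python3 -c "
from h import *
plan(581,174,230,102.5)"
```

```text
t 9.0 pos [592.9 -62.6 230.2] yaw 45.32 q [-0.28  0.28  0.38  1.58 -0.11  1.3   0.9 ] F [ 0.5 -0.1  0.6] open 54.5 | go [0.699 0.64  0.002] turn -1.271
```

Emit:
{"api": "servo_tool", "payload": {
  "steps": [
    [0.1,0.09,0,-0.15],
    [0.24,0.22,0,-0.34],
    [0.39,0.36,0,-0.53],
    [0.53,0.49,0,-0.72],
    [0.64,0.59,0,-0.88],
    [0.7,0.64,0,-1],
    [0.7,0.64,0,-1],
    [0.7,0.64,0,-1]
  ],
  "jaw": 0.25
}}

```text
clock: 9.8
position: [583.2, 170.1, 229.8]
eef_rot: [0.0, 0.002, 1.0, -0.0]
ft_force: [0.1, 0.1, -0.1]
opening: 65.4
finger_force: 0.0
```

```bash
python3 -c "
from h import *
snap('w3')
plan(581,174,29,102.5)"
```

```text
9.8 [583.2 170.1 229.8] [ 3.e-04  2.e-03  1.e+00 -2.e-04]
[239, 0, 73, 91, 4468] [436.4 119.4] 177.9 [438.8 119.3] [78.2 91.8] 84.1 z [11. 12. 23.] [237. 238. 239.]
[369, 0, 46, 94, 3396] [438.3 244.7] 178.1 [440.2 243.8] [42.5 92.7] 86.9 z [14. 21. 25.] [222. 228. 230.]
[478, 4, 65, 100, 3676] [446.3 370.7] 161.5 [444.6 371.1] [ 43.6 101.4] 71.8 z [13. 21. 25.] [218. 224. 226.]
[113, 23, 37, 54, 754] [449.4 -25.7] 161.9 [448.2 -30.9] [23.3 52. ] 71.0 z [13. 26. 39.] [80. 83. 85.]
[302, 130, 48, 84, 2600] [579.4 174.1] 11.6 [581.3 172.9] [101.1  42.2] 13.1 z [13. 21. 25.] [226. 232. 233.]
[123, 135, 44, 52, 633] [556.6 -21.1] 12.8 [558.1 -26.9] [59.3 25. ] 12.9 z [14. 27. 40.] [138. 134. 129.]
t 9.85 pos [583.4 169.2 229.8] yaw 89.68 q [-0.49  0.3   0.16  1.54 -0.05  1.31  1.24] F [-0.4  0.4 -0.1] open 65.1 | go [0.01  0.019 0.803] turn -0.285
```

Emit:
{"api": "servo_tool", "payload": {
  "steps": [
    [0.01,0.019,0.12,-0.15],
    [0.01,0.019,0.3,-0.28],
    [0.01,0.019,0.48,-0.28],
    [0.01,0.019,0.62,-0.28],
    [0.01,0.019,0.71,-0.28],
    [0.01,0.019,0.76,-0.28],
    [0.01,0.019,0.79,-0.28],
    [0.01,0.019,0.803,-0.28],
    [0.01,0.019,0.803,-0.28]
  ]
}}

```text
clock: 10.75
position: [581.1, 175.4, 29.3]
eef_rot: [0.001, -0.108, 0.994, 0.0]
ft_force: [-0.1, -0.8, 0.5]
opening: 65.4
finger_force: 0.0
```

Emit:
{"api": "servo_tool", "payload": {
  "steps": [
    [0,0,0,0],
    [0,0,0,0],
    [0,0,0,0],
    [0,0,0,0],
    [0,0,0,0]
  ],
  "jaw": 1
}}

```text
clock: 11.25
position: [580.7, 175.6, 28.9]
eef_rot: [0.0, -0.109, 0.994, 0.0]
ft_force: [-0.5, 0.7, 1.6]
opening: 41.8
finger_force: 12.0
```

Emit:
{"api": "servo_tool", "payload": {
  "steps": [
    [0,0,-0.04,0],
    [0,0,-0.16,0],
    [0,0,-0.33,0],
    [0,0,-0.5,0.1],
    [0,0,-0.66,0.25],
    [0,0,-0.76,0.44],
    [0,0,-0.8,0.62],
    [0,0,-0.8,0.8],
    [0,0,-0.8,0.93],
    [0,0,-0.8,1],
    [0,0,-0.8,1]
  ]
}}

```text
clock: 12.35
position: [580.4, 175.6, 229.1]
eef_rot: [0.0, 0.28, 0.96, 0.0]
ft_force: [0.1, -0.0, -0.8]
opening: 41.8
finger_force: 12.0
```

```bash
python3 -c "
from h import *
plan(530,0,230,0)"
```

```text
t 12.35 pos [580.4 175.6 229.1] yaw 57.43 q [-0.56  0.3   0.23  1.54 -0.07  1.31  0.69] F [ 0.1 -0.  -0.8] open 41.8 | go [-0.208 -0.7   -0.004] turn 1.276
```

Emit:
{"api": "servo_tool", "payload": {
  "steps": [
    [-0.05,-0.09,0,0.15],
    [-0.14,-0.24,0,0.34],
    [-0.22,-0.4,0,0.53],
    [-0.3,-0.53,0,0.72],
    [-0.34,-0.61,0,0.88],
    [-0.34,-0.61,0,1],
    [-0.34,-0.61,0,1]
  ]
}}

```text
clock: 13.05
position: [570.1, 0.5, 229.0]
eef_rot: [-0.0, 0.627, 0.779, 0.0]
ft_force: [0.1, 0.3, -0.9]
opening: 41.9
finger_force: 12.0
```

```bash
python3 -c "
from h import *
plan(545,-220,230,0);plan(506,-318,230,0)"
```

```text
t 13.05 pos [5.701e+02 5.000e-01 2.290e+02] yaw 12.4 q [-0.44  0.22  0.42  1.65 -0.09  1.29  0.21] F [ 0.1  0.3 -0.9] open 41.9 | go [-0.84  -0.287 -0.005] turn 0.276
t 13.05 pos [5.701e+02 5.000e-01 2.290e+02] yaw 12.4 q [-0.44  0.22  0.42  1.65 -0.09  1.29  0.21] F [ 0.1  0.3 -0.9] open 41.9 | go [-1.189 -0.524 -0.005] turn 0.276
```

Emit:
{"api": "servo_tool", "payload": {
  "steps": [
    [-0.1,-0.03,0,0.1],
    [-0.27,-0.08,0,0.2],
    [-0.45,-0.14,0,0.276],
    [-0.62,-0.2,0,0.276],
    [-0.76,-0.25,0,0.276],
    [-0.84,-0.287,0,0.276],
    [-0.84,-0.287,0,0.276]
  ]
}}

```text
clock: 13.75
position: [544.0, -223.4, 228.8]
eef_rot: [0.0, 0.708, 0.707, -0.001]
ft_force: [-0.7, -0.9, -0.9]
opening: 41.6
finger_force: 12.0
```

```bash
python3 -c "
from h import *
plan(506,-316.5,43,0)"
```

```text
t 13.75 pos [ 544.  -223.4  228.8] yaw -0.09 q [-0.17  0.28  0.58  1.61 -0.16  1.3   0.44] F [-0.7 -0.9 -0.9] open 41.6 | go [-0.371 -0.151  0.744] turn -0.002
```

Emit:
{"api": "servo_tool", "payload": {
  "steps": [
    [-0.1,-0.04,0,0],
    [-0.24,-0.1,0,0],
    [-0.34,-0.14,0.04,0],
    [-0.371,-0.151,0.2,0],
    [-0.371,-0.151,0.38,0],
    [-0.371,-0.151,0.54,0],
    [-0.371,-0.151,0.66,0],
    [-0.371,-0.151,0.72,0],
    [-0.371,-0.151,0.744,0],
    [-0.371,-0.151,0.756,0],
    [-0.371,-0.151,0.768,0],
    [-0.371,-0.151,0.776,0]
  ]
}}

```text
clock: 14.95
position: [508.6, -312.3, 35.5]
eef_rot: [0.001, 0.707, 0.708, 0.0]
ft_force: [0.5, -0.1, -1.1]
opening: 41.8
finger_force: 12.0
```

```bash
python3 -c "
from h import *
plan(506,-316.5,29,0)"
```

```text
t 14.95 pos [ 508.6 -312.3   35.5] yaw 0.07 q [ 0.04  0.52  0.55  1.77 -0.32  0.95  0.72] F [ 0.5 -0.1 -1.1] open 41.8 | go [-0.017 -0.01   0.026] turn 0.002
```

Emit:
{"api": "servo_tool", "payload": {
  "steps": [
    [-0.01,-0.008,0.008,0],
    [-0.012,-0.008,0.014,0],
    [-0.012,-0.008,0.019,0],
    [-0.012,-0.008,0.024,0],
    [-0.012,-0.008,0.026,0],
    [-0.012,-0.008,0.027,0],
    [-0.012,-0.008,0.027,0]
  ]
}}

```text
clock: 15.65
position: [506.0, -315.2, 28.6]
eef_rot: [0.0, 0.707, 0.707, 0.0]
ft_force: [-4.0, 1.5, 9.7]
opening: 42.6
finger_force: 12.0
```

In contact, so I release, rise and go back for the third sherd.

Emit:
{"api": "servo_tool", "payload": {
  "steps": [
    [0,0,-0.003,0],
    [0,0,-0.003,0],
    [0,0,-0.003,0],
    [0,0,-0.003,0]
  ],
  "jaw": 0.37
}}

```text
clock: 16.05
position: [505.8, -315.0, 28.4]
eef_rot: [-0.0, 0.707, 0.707, 0.0]
ft_force: [0.3, -0.5, -0.3]
opening: 54.3
finger_force: 0.0
```

Emit:
{"api": "servo_tool", "payload": {
  "steps": [
    [0,0,-0.04,0],
    [0,0,-0.12,0],
    [0,0,-0.28,0],
    [0,0,-0.46,0],
    [0,0,-0.64,0],
    [0.04,0.02,-0.78,0],
    [0.12,0.06,-0.82,-0.15],
    [0.27,0.13,-0.82,-0.33],
    [0.45,0.22,-0.82,-0.5],
    [0.65,0.3,-0.82,-0.68],
    [0.85,0.32,-0.82,-0.86],
    [1,0.32,-0.82,-1]
  ]
}}

```text
clock: 17.25
position: [586.0, -62.0, 234.1]
eef_rot: [0.0, 0.379, 0.925, 0.0]
ft_force: [-0.1, -0.7, 1.0]
opening: 55.0
finger_force: 0.0
```

```bash
python3 -c "
from h import *
snap('w4',10,27)
plan(560,140,232,72)"
```

```text
17.25 [586.  -62.  234.1] [2.000e-04 3.790e-01 9.254e-01 2.000e-04]
[589, 36, 51, 60, 1876] [726.3 264.4] 170.2 [733.  271.9] [72.9 43.6] 19.6 z [11. 17. 21.] [219.  86.  94.]
[7, 145, 155, 83, 1552] [ 384.7 -281.7] 56.5 [ 382.8 -284. ] [194.2  93.8] 49.5 z [11. 18. 20.] [177. 175. 178.]
[341, 184, 84, 58, 1082] [674.1 -34.3] 42.0 [673.1 -40.8] [104.3  77. ] 45.9 z [11. 17. 20.] [236. 238. 231.]
t 17.3 pos [586.3 -53.9 233.9] yaw 46.26 q [-0.3   0.26  0.38  1.59 -0.1   1.31  0.9 ] F [2.2 7.4 0.1] open 54.8 | go [0.612 0.488 0.011] turn -0.572
```

View pics/w4.png

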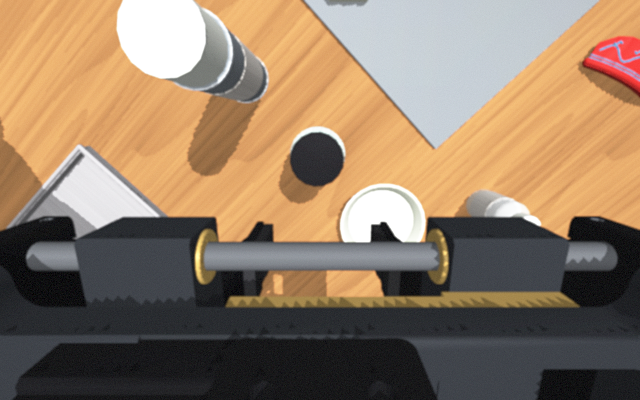

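This view shows only the can at (160,35), the jar at (318,157) and the dish at (383,215), with the sherds in the tray out of sight. I move on to the third sherd.

Emit:
{"api": "servo_tool", "payload": {
  "steps": [
    [0.1,0.08,0,-0.15],
    [0.24,0.19,0,-0.34],
    [0.39,0.31,0,-0.5],
    [0.51,0.41,0,-0.57],
    [0.61,0.49,0,-0.57],
    [0.61,0.49,0,-0.57]
  ],
  "jaw": 0.25
}}

```text
clock: 17.9
position: [563.1, 134.8, 234.0]
eef_rot: [-0.0, 0.164, 0.986, 0.001]
ft_force: [-0.2, -0.5, -0.1]
opening: 65.3
finger_force: 0.0
```

```bash
python3 -c "
from h import *
plan(446,371,150,71.7)"
```

```text
t 17.9 pos [563.1 134.8 234. ] yaw 71.07 q [-0.49  0.23  0.21  1.61 -0.05  1.3   0.97] F [-0.2 -0.5 -0.1] open 65.3 | go [0.749 0.741 0.338] turn -0.014
```

Emit:
{"api": "servo_tool", "payload": {
  "steps": [
    [0.08,0.08,0,0],
    [0.2,0.2,0.03,0],
    [0.33,0.33,0.08,0],
    [0.46,0.46,0.15,0],
    [0.59,0.59,0.22,0],
    [0.69,0.68,0.29,0],
    [0.749,0.741,0.338,0],
    [0.749,0.741,0.338,0],
    [0.749,0.741,0.338,0]
  ]
}}

```text
clock: 18.8
position: [449.4, 365.3, 149.4]
eef_rot: [0.0, 0.168, 0.986, -0.0]
ft_force: [0.2, -1.4, 0.5]
opening: 65.3
finger_force: 0.0
```

```bash
python3 -c "
from h import *
snap('w5',11,40)
plan(445.5,371,29,71.7)"
```

```text
18.8 [449.4 365.3 149.4] [ 3.000e-04  1.680e-01  9.858e-01 -3.000e-04]
[133, 0, 54, 25, 952] [259.1 289.1] 73.8 [260.8 289.4] [44.5 16.7] 72.3 z [11. 14. 17.] [125.  98.  87.]
[460, 23, 74, 111, 4989] [400.5 542. ] 6.7 [402.2 544.3] [91.4 44. ] 6.9 z [12. 17. 21.] [203. 130.  81.]
[303, 130, 47, 106, 4271] [442.4 373.3] 160.9 [444.9 371.1] [ 42.1 101.6] 71.6 z [13. 21. 25.] [240. 245. 246.]
[166, 163, 65, 79, 2655] [419.  251.4] 9.1 [424.  244.8] [43.4 80.1] 86.6 z [13. 21. 25.] [227. 232. 233.]
t 18.85 pos [450.  364.8 149.8] yaw 70.58 q [-0.8   0.3   0.05  1.7  -0.01  1.14  0.48] F [-0.4 -1.2  0.8] open 65.1 | go [0.026 0.017 0.483] turn -0.025
```

Emit:
{"api": "servo_tool", "payload": {
  "steps": [
    [0.02,0.017,0.08,-0.02],
    [0.026,0.017,0.2,-0.025],
    [0.026,0.017,0.32,-0.025],
    [0.026,0.017,0.4,-0.025],
    [0.026,0.017,0.445,-0.025],
    [0.026,0.017,0.47,-0.025],
    [0.026,0.017,0.483,-0.025],
    [0.026,0.017,0.483,-0.025]
  ]
}}

```text
clock: 19.65
position: [444.6, 372.4, 28.9]
eef_rot: [0.0, 0.158, 0.987, 0.0]
ft_force: [0.3, -0.6, -0.3]
opening: 65.3
finger_force: 0.0
```

Emit:
{"api": "servo_tool", "payload": {
  "steps": [
    [0,0,0,0],
    [0,0,0,0],
    [0,0,0,0],
    [0,0,0,0],
    [0,0,0,0]
  ],
  "jaw": 1
}}

```text
clock: 20.15
position: [444.1, 372.4, 28.5]
eef_rot: [0.0, 0.158, 0.987, 0.0]
ft_force: [0.1, 0.5, 2.0]
opening: 41.8
finger_force: 12.0
```

Emit:
{"api": "servo_tool", "payload": {
  "steps": [
    [0,0,-0.04,0],
    [0,0,-0.16,0],
    [0,0,-0.33,0],
    [-0.05,0,-0.5,0],
    [-0.15,0,-0.66,0.1],
    [-0.28,0,-0.76,0.25],
    [-0.42,-0.1,-0.82,0.43],
    [-0.54,-0.24,-0.82,0.6],
    [-0.6,-0.4,-0.82,0.77],
    [-0.6,-0.57,-0.82,0.9],
    [-0.6,-0.7,-0.82,1],
    [-0.6,-0.75,-0.82,1]
  ]
}}

```text
clock: 21.35
position: [527.6, 143.6, 234.2]
eef_rot: [0.0, 0.526, 0.85, 0.0]
ft_force: [-0.1, -0.3, 0.5]
opening: 41.7
finger_force: 12.0
```

```bash
python3 -c "
from h import *
plan(565,0,233,0)"
```

```text
t 21.35 pos [527.6 143.6 234.2] yaw 26.46 q [-0.6   0.16  0.28  1.7  -0.05  1.29  0.15] F [-0.1 -0.3  0.5] open 41.7 | go [-0.581 -0.122  0.005] turn 0.588
```

Emit:
{"api": "servo_tool", "payload": {
  "steps": [
    [-0.08,-0.02,0,0.1],
    [-0.22,-0.05,0,0.25],
    [-0.38,-0.08,0,0.42],
    [-0.55,-0.08,0,0.55],
    [-0.73,-0.1,0,0.588],
    [-0.9,-0.2,0,0.588],
    [-1,-0.3,0,0.588],
    [-1,-0.3,0,0.588]
  ]
}}

```text
clock: 22.15
position: [572.5, -115.5, 234.0]
eef_rot: [0.001, 0.707, 0.707, -0.001]
ft_force: [0.4, -0.3, -0.8]
opening: 41.8
finger_force: 12.0
```

```bash
python3 -c "
from h import *
plan(510,-260,233,0); plan(418,-316.5,233,0)"
```

```text
t 22.15 pos [ 572.5 -115.5  234. ] yaw 0.01 q [-0.3   0.26  0.5   1.61 -0.13  1.31  0.22] F [ 0.4 -0.3 -0.8] open 41.8 | go [-0.578 -0.25   0.005] turn 0.0
t 22.15 pos [ 572.5 -115.5  234. ] yaw 0.01 q [-0.3   0.26  0.5   1.61 -0.13  1.31  0.22] F [ 0.4 -0.3 -0.8] open 41.8 | go [-0.804 -0.618  0.005] turn 0.0
```

Emit:
{"api": "servo_tool", "payload": {
  "steps": [
    [-0.1,-0.06,0,0],
    [-0.24,-0.15,0,0],
    [-0.39,-0.27,0,0],
    [-0.54,-0.4,0,0],
    [-0.68,-0.52,0,0],
    [-0.77,-0.59,0,0],
    [-0.804,-0.618,0,0],
    [-0.804,-0.618,0.1,0],
    [-0.804,-0.618,0.25,0],
    [-0.804,-0.618,0.4,0],
    [-0.804,-0.618,0.5,0],
    [-0.804,-0.618,0.56,0]
  ]
}}

```text
clock: 23.35
position: [421.3, -309.3, 91.1]
eef_rot: [-0.001, 0.704, 0.711, -0.0]
ft_force: [0.1, 0.2, 0.2]
opening: 42.1
finger_force: 12.0
```

```bash
python3 -c "
from h import *
plan(418,-316.5,28.5,0)"
```

```text
t 23.35 pos [ 421.3 -309.3   91.1] yaw 0.57 q [-0.    0.29  0.63  1.93 -0.2   0.99  0.73] F [0.1 0.2 0.2] open 42.1 | go [-0.029 -0.013  0.25 ] turn 0.013
```

Emit:
{"api": "servo_tool", "payload": {
  "steps": [
    [-0.02,-0.01,0.06,0],
    [-0.02,-0.01,0.13,0],
    [-0.02,-0.01,0.175,0],
    [-0.02,-0.01,0.2,0],
    [-0.02,-0.01,0.215,0],
    [-0.02,-0.01,0.226,0],
    [-0.02,-0.01,0.234,0],
    [-0.02,-0.01,0.24,0],
    [-0.02,-0.01,0.245,0],
    [-0.02,-0.01,0.248,0],
    [-0.02,-0.01,0.248,0]
  ]
}}

```text
clock: 24.45
position: [418.3, -316.5, 31.3]
eef_rot: [-0.0, 0.705, 0.709, 0.0]
ft_force: [-1.4, 0.6, -0.9]
opening: 41.9
finger_force: 12.0
```

Emit:
{"api": "servo_tool", "payload": {
  "steps": [
    [0,0,0.004,0],
    [0,0,0.007,0],
    [0,0,0.009,0],
    [0,0,0.011,0],
    [0,0,0.011,0]
  ]
}}

```text
clock: 24.95
position: [418.2, -316.6, 28.6]
eef_rot: [-0.0, 0.705, 0.709, 0.0]
ft_force: [-0.1, 0.4, 0.7]
opening: 41.9
finger_force: 12.0
```

Emit:
{"api": "servo_tool", "payload": {
  "steps": [
    [0,0,0.002,0],
    [0,0,0.003,0],
    [0,0,0.003,0]
  ]
}}

```text
clock: 25.25
position: [418.3, -316.6, 28.3]
eef_rot: [-0.0, 0.705, 0.709, 0.0]
ft_force: [-2.6, 2.2, 10.0]
opening: 42.2
finger_force: 12.0
```

Emit:
{"api": "servo_tool", "payload": {
  "steps": [
    [0,0,-0.003,0],
    [0,0,-0.003,0],
    [0,0,-0.003,0],
    [0,0,-0.003,0]
  ],
  "jaw": 0.37
}}

```text
clock: 25.65
position: [418.2, -316.5, 28.4]
eef_rot: [-0.0, 0.705, 0.709, 0.0]
ft_force: [0.5, 0.1, -0.1]
opening: 54.2
finger_force: 0.0
```

Emit:
{"api": "servo_tool", "payload": {
  "steps": [
    [0,0,-0.04,0],
    [0,0,-0.12,0],
    [0,0,-0.28,0],
    [0,0,-0.46,0],
    [0,0,-0.64,0],
    [0,0,-0.8,0],
    [0,0.02,-0.92,-0.1],
    [0,0.06,-1,-0.2],
    [0.05,0.12,-1,-0.3],
    [0.1,0.18,-1,-0.3],
    [0.1,0.2,-1,-0.3],
    [0.1,0.2,-1,-0.3]
  ]
}}

```text
clock: 26.85
position: [468.3, -290.8, 277.9]
eef_rot: [-0.001, 0.617, 0.787, -0.0]
ft_force: [-0.9, -0.2, 0.2]
opening: 54.6
finger_force: 0.0
```

Run:
```python
from h import *
p,d=camera('top');cv2.imwrite('pics/top2.png',cv2.resize(p[130:260,200:480,::-1],None,fx=2.8,fy=2.8,interpolation=cv2.INTER_CUBIC))
snap('w6',160,215)
plan(444,-150,270,30)
```

```text
26.9 [ 467.6 -291.6  278. ] [-5.000e-04  6.172e-01  7.868e-01 -5.000e-04]
t 26.95 pos [ 467.3 -291.9  278.1] yaw 13.75 q [-0.08  0.16  0.63  1.63 -0.09  1.38  0.8 ] F [-0.2  0.3  0.4] open 54.8 | go [0.574 0.044 0.033] turn -0.361
```

View pics/top2.png

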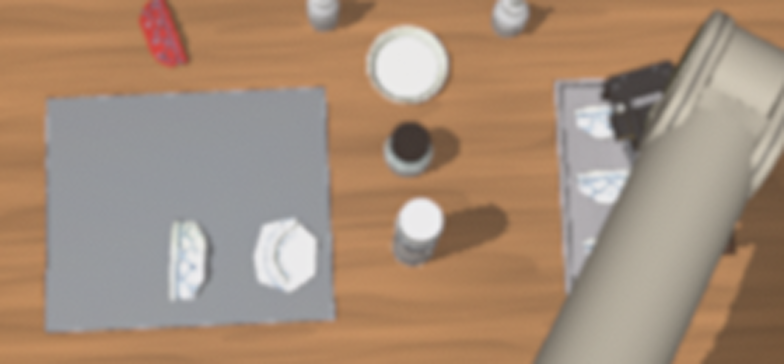

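The top crop shows sherds lying in the tray at (597,122) and (603,186), with the third just showing at (590,243) beside the arm. The remaining rim sherd at (188,260) and the foot sherd at (286,255) are untouched. Next is the cap.

Emit:
{"api": "servo_tool", "payload": {
  "steps": [
    [0.08,0.03,0,-0.15],
    [0.22,0.1,0,-0.34],
    [0.38,0.18,0,-0.53],
    [0.55,0.25,0,-0.72],
    [0.7,0.35,0,-0.88],
    [0.8,0.42,0,-1],
    [0.8,0.45,0,-1],
    [0.8,0.45,0,-1]
  ],
  "jaw": 0.15,
  "squeeze": 5
}}

```text
clock: 27.75
position: [529.5, -70.5, 278.2]
eef_rot: [-0.0, 0.269, 0.963, -0.0]
ft_force: [-0.3, -0.6, 0.2]
opening: 73.8
finger_force: 0.0
```

```bash
python3 -c "
from h import *
plan(520,-46,278,104)"
```

```text
t 27.75 pos [529.5 -70.5 278.2] yaw 58.8 q [-0.32  0.11  0.4   1.67 -0.04  1.38  1.11] F [-0.3 -0.6  0.2] open 73.8 | go [0.083 0.064 0.001] turn -1.005
```

Emit:
{"api": "servo_tool", "payload": {
  "steps": [
    [0.03,0.02,0,-0.15],
    [0.06,0.04,0,-0.34],
    [0.083,0.064,0,-0.53],
    [0.083,0.064,0,-0.72],
    [0.083,0.064,0,-0.9],
    [0.083,0.064,0,-1],
    [0.083,0.064,0,-1],
    [0.083,0.064,0,-1]
  ]
}}

```text
clock: 28.55
position: [519.5, -47.3, 278.5]
eef_rot: [-0.0, -0.118, 0.993, -0.0]
ft_force: [0.2, -0.2, -0.4]
opening: 74.1
finger_force: 0.0
```

Run:
```python
from h import *
W,p,d=snap('w7',183,205)
m=(d>0)&(np.hypot(W[...,0]-444,W[...,1]+46)<45)&(W[...,2]>183)&(W[...,2]<205)
q=W[m];print(len(q),cv2.minEnclosingCircle(q[:,:2].astype(np.float32)),np.median(q[:,2]))
plan(444,-46,181,104)
```

```text
28.55 [519.5 -47.3 278.5] [-1.000e-04 -1.179e-01  9.930e-01 -1.000e-04]
[315, 73, 67, 70, 3591] [442.  -46.4] 123.2 [442.7 -46.4] [48.1 48.4] 58.3 z [192. 193. 194.] [243. 244. 244.]
3591 ((442.44366455078125, -46.23072052001953), 24.460824966430664) 192.81756137206222
t 28.6 pos [519.6 -46.9 278.5] yaw 103.59 q [-0.31  0.08  0.34  1.69 -0.03  1.38  1.83] F [-0.4  0.4  0.2] open 74.1 | go [0.293 0.075 0.39 ] turn -0.009
```

View pics/w7.png

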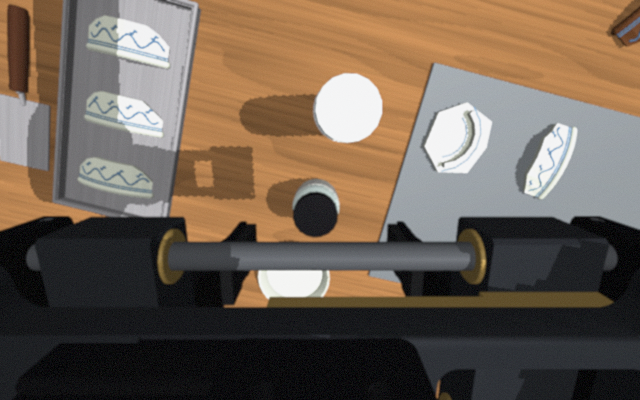

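The view shows three sherds arched side up in the tray at (128,40), (123,112) and (115,178), with clear gaps. The cap top is at (348,107), the jar at (315,205), and the last rim sherd and foot sherd are untouched. I hover with the fingertips just above the cap to centre them.

Emit:
{"api": "servo_tool", "payload": {
  "steps": [
    [0.08,0.02,0,0],
    [0.2,0.05,0,0],
    [0.27,0.07,0,0],
    [0.299,0.076,0.02,0],
    [0.299,0.076,0.1,0],
    [0.299,0.076,0.18,0],
    [0.299,0.076,0.22,0],
    [0.299,0.076,0.24,0],
    [0.299,0.076,0.24,0],
    [0.299,0.076,0.24,0]
  ]
}}

```text
clock: 29.6
position: [443.2, -45.2, 219.1]
eef_rot: [0.0, -0.121, 0.993, -0.0]
ft_force: [-0.2, -0.0, 0.1]
opening: 74.1
finger_force: 0.0
```

Run:
```python
from h import *
W,p,d=snap('w8',183,205)
cv2.imwrite('pics/w8c.png',cv2.resize(p[120:320,180:480,::-1],None,fx=2.6,fy=2.6))
plan(442.5,-46.3,182,104)
z=np.load('w2.npz');o=[595.4,-144.4,229.0];R=Ro.from_quat([.6862,.7274,0,0]).as_matrix()
def tool(W,o,R): return (W-o)@R
T=tool(z['W'],o,R);m=(z['d']>0)&(T[...,2]>-5)&(T[...,2]<25)&(abs(T[...,1])<40)&(z['p'].min(-1)>120)
q=T[m];s=q[(q[:,0]>-5)&(q[:,0]<20)];print('held sherd y',np.percentile(s[:,1],[1,50,99]).round(1),len(s),np.percentile(q[:,0],[1,99]))
ob=get_obs();w,a,b,c=ob['eef_rot'];T=tool(W,ob['position'],Ro.from_quat([a,b,c,w]).as_matrix())
m=(d>0)&(W[...,2]>188)&(W[...,2]<198)&(abs(T[...,1])<40)&(p.min(-1)>150);q=T[m];print('cap',len(q),np.percentile(q,[1,50,99],axis=0).round(1).tolist())
```

```text
29.6 [443.2 -45.2 219.1] [ 4.000e-04 -1.206e-01  9.927e-01 -0.000e+00]
[281, 190, 81, 52, 3471] [434.1 -48.3] 103.8 [433.4 -48.7] [30.1 48. ] 14.5 z [190. 193. 194.] [225. 227. 223.]
t 29.65 pos [443.3 -45.2 219.2] yaw 103.85 q [-0.33 -0.07  0.31  1.96  0.02  1.25  1.79] F [-0.4 -0.7  0.7] open 74.1 | go [ 0.004 -0.004  0.149] turn -0.003
held sherd y [-20.8  -0.3  20.7] 2426 [-31.32102457  44.56187742]
cap 3340 [[-4.1, -23.6, 24.9], [8.9, -0.9, 26.4], [24.9, 22.1, 30.0]]
```

View pics/w8c.png

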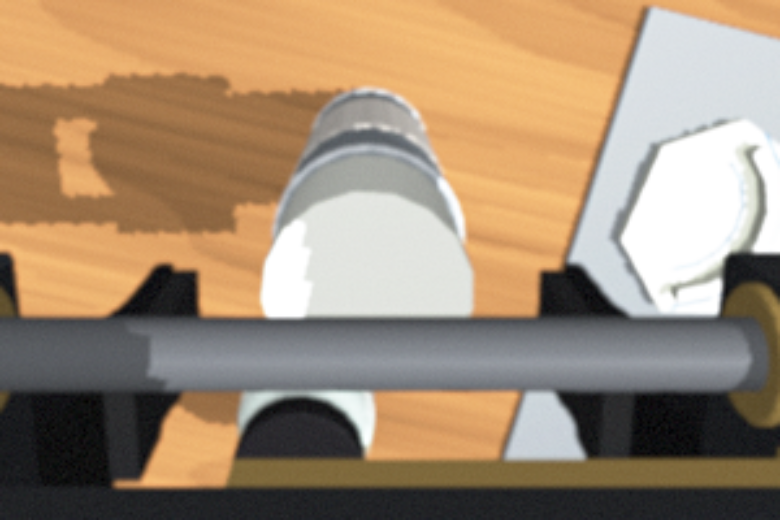

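The crop shows the cap spanning x 262–473 between finger faces at 198 and 541, so it is about 0.7 mm off centre. I correct that and descend.

Emit:
{"api": "servo_tool", "payload": {
  "steps": [
    [0.0,-0.003,0.01,0],
    [0.0,-0.003,0.04,0],
    [0.0,-0.003,0.08,0],
    [0.0,-0.003,0.115,0],
    [0.0,-0.003,0.135,0],
    [0.0,-0.003,0.145,0],
    [0.0,-0.003,0.148,0],
    [0.0,-0.003,0.148,0],
    [0,-0.003,0.148,0]
  ]
}}

```text
clock: 30.55
position: [443.1, -45.9, 181.8]
eef_rot: [0.0, -0.121, 0.993, 0.0]
ft_force: [0.1, 0.3, 0.3]
opening: 74.2
finger_force: 0.0
```

Emit:
{"api": "servo_tool", "payload": {
  "steps": [
    [0,0,0,0],
    [0,0,0,0],
    [0,0,0,0]
  ],
  "jaw": 0.38
}}

```text
clock: 30.85
position: [443.0, -45.9, 181.6]
eef_rot: [0.0, -0.121, 0.993, 0.0]
ft_force: [-0.5, 0.2, 0.1]
opening: 58.3
finger_force: 0.0
```

Emit:
{"api": "servo_tool", "payload": {
  "steps": [
    [0,0,0,0],
    [0,0,0,0],
    [0,0,0,0],
    [0,0,0,0]
  ],
  "jaw": 0.5,
  "squeeze": 4
}}

```text
clock: 31.25
position: [442.9, -45.9, 181.6]
eef_rot: [0.0, -0.121, 0.993, 0.0]
ft_force: [-0.1, -0.2, -0.2]
opening: 49.5
finger_force: 4.0
```

Emit:
{"api": "servo_tool", "payload": {
  "steps": [
    [0,0,-0.01,0],
    [0,0,-0.03,0],
    [0,0,-0.06,0],
    [0,0,-0.1,0],
    [0,0,-0.14,0],
    [0,0,-0.18,0],
    [0,0,-0.22,0],
    [0,0,-0.26,0],
    [0,0,-0.28,0],
    [0,0,-0.28,0]
  ]
}}

```text
clock: 32.25
position: [443.3, -45.9, 252.3]
eef_rot: [0.001, -0.121, 0.993, 0.0]
ft_force: [0.7, 0.9, -0.2]
opening: 49.7
finger_force: 4.0
```

Run:
```python
from h import *
p,d=camera('scene');cv2.imwrite('pics/s2.png',cv2.resize(p[100:370,150:470,::-1],None,fx=2.2,fy=2.2,interpolation=cv2.INTER_CUBIC))
W=world('scene',d);m=(d>0)&(np.hypot(W[...,0]-444,W[...,1]+46)<40)&(W[...,2]>60)&(W[...,2]<140)
print('can',pca(W[m]))
m=(d>0)&(np.hypot(W[...,0]-685,W[...,1]+51)<65)&(W[...,2]>10)&(W[...,2]<24)
print('dish',cv2.minEnclosingCircle(W[m][:,:2].astype(np.float32)))
snap('w9',11,40)
plan(620,-50,252,104)
```

```text
can (array([461.4, -59.6]), np.float64(53.3), array([457.5, -56.5]), array([53.1, 27.9]), np.float64(52.8))
dish ((683.82666015625, -53.034278869628906), 54.05940628051758)
32.3 [443.  -45.9 251.7] [ 2.000e-04 -1.207e-01  9.927e-01  0.000e+00]
[34, 27, 146, 192, 3664] [ 436.8 -335.4] 143.3 [ 473.1 -317.6] [156.8 234.4] 88.6 z [12. 18. 20.] [152. 150. 152.]
[611, 63, 29, 42, 670] [252.4 283. ] 37.5 [253.6 279.7] [45.5 31. ] 27.9 z [12. 15. 19.] [133. 108.  99.]
[0, 68, 5, 83, 304] [ 459.8 -441.9] 179.7 [ 461.1 -441.9] [ 4.3 98.9] 89.6 z [11. 13. 15.] [84. 54. 40.]
[65, 77, 86, 51, 2775] [ 419.4 -313.4] 89.4 [ 418.6 -317. ] [ 42.2 101.6] 0.5 z [13. 20. 24.] [226. 232. 229.]
[64, 151, 81, 45, 2401] [ 506.6 -311.6] 88.2 [ 506.2 -315. ] [ 42.9 101.8] 0.2 z [13. 21. 24.] [204. 212. 205.]
[412, 163, 68, 55, 2532] [428.6 117. ] 118.3 [425.4 115.5] [71.1 85. ] 14.5 z [11. 12. 23.] [247. 248. 247.]
[521, 184, 46, 52, 1464] [416.5 244.8] 164.9 [415.2 245.4] [44.8 63.4] 86.4 z [13. 21. 25.] [240. 243. 244.]
[69, 214, 48, 28, 666] [ 582.1 -324.4] 110.9 [ 581.7 -320.2] [35.4 55.9] 20.2 z [17. 22. 24.] [236. 240. 240.]
t 32.35 pos [442.8 -45.9 251.3] yaw 103.87 q [-0.33 -0.09  0.31  1.91  0.03  1.32  1.79] F [-0.3  0.5 -0.5] open 49.8 | go [-0.684 -0.186 -0.003] turn -0.003
```

View pics/s2.png

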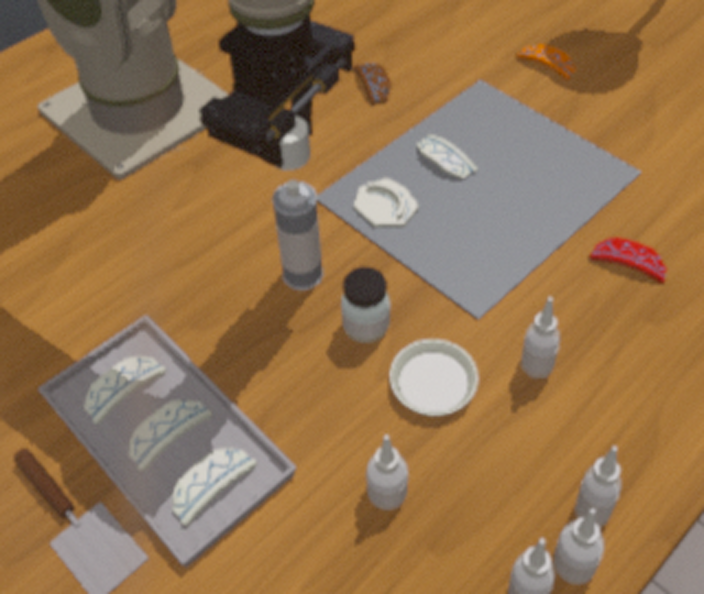

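The scene crop shows the cap lifted in the fingers at (295,145) and the can still upright below it at (298,235). Three sherds lie in the tray, and the dish at (434,378) is empty.

Emit:
{"api": "servo_tool", "payload": {
  "steps": [
    [-0.08,-0.02,0,0],
    [-0.22,-0.06,0,0],
    [-0.38,-0.1,0,0],
    [-0.53,-0.145,0,0],
    [-0.64,-0.175,0,0],
    [-0.684,-0.186,0,0],
    [-0.684,-0.186,0,0]
  ]
}}

```text
clock: 33.05
position: [620.8, -49.9, 249.8]
eef_rot: [-0.001, -0.121, 0.993, -0.0]
ft_force: [-0.6, -0.1, -0.8]
opening: 49.4
finger_force: 4.0
```

```bash
python3 -c "
from h import *
plan(683.5,-51,70,107)"
```

```text
t 33.05 pos [620.8 -49.9 249.8] yaw 103.89 q [-0.28  0.33  0.37  1.47 -0.12  1.36  1.91] F [-0.6 -0.1 -0.8] open 49.4 | go [-0.244 -0.064  0.719] turn -0.069
```

Emit:
{"api": "servo_tool", "payload": {
  "steps": [
    [-0.08,-0.02,0,-0.03],
    [-0.18,-0.045,0,-0.06],
    [-0.235,-0.06,0.02,-0.06],
    [-0.244,-0.064,0.1,-0.06],
    [-0.244,-0.064,0.24,-0.06],
    [-0.244,-0.064,0.4,-0.06],
    [-0.244,-0.064,0.53,-0.06],
    [-0.244,-0.064,0.63,-0.06],
    [-0.244,-0.064,0.69,-0.06],
    [-0.244,-0.064,0.719,-0.06],
    [-0.244,-0.064,0.719,-0.06],
    [-0.244,-0.064,0.719,-0.06]
  ]
}}

```text
clock: 34.25
position: [683.8, -51.1, 73.2]
eef_rot: [0.001, -0.144, 0.99, -0.0]
ft_force: [-0.1, -0.3, 0.1]
opening: 49.6
finger_force: 4.0
```

Run:
```python
from h import *
for n in ['scene','top']:
    p,d=camera(n);W=world(n,d)
    m=(d>0)&(np.hypot(W[...,0]-685,W[...,1]+51)<62)&(W[...,2]>10)&(W[...,2]<24)
    print(n,cv2.minEnclosingCircle(W[m][:,:2].astype(np.float32)))
plan(683.5,-51,36.5,106.5)
```

```text
scene ((686.0227661132812, -52.1561393737793), 52.56093215942383)
top ((0.0, 0.0), 0.0)
t 34.35 pos [683.9 -51.1  73.3] yaw 106.56 q [-0.22  0.6   0.32  1.48 -0.2   1.09  2.  ] F [-0.3 -0.3  0.5] open 49.6 | go [0.002 0.001 0.147] turn 0.001
```

Emit:
{"api": "servo_tool", "payload": {
  "steps": [
    [0,0,0.03,0],
    [0,0,0.06,0],
    [0,0,0.085,0],
    [0,0,0.105,0],
    [0,0,0.12,0],
    [0,0,0.13,0],
    [0,0,0.138,0],
    [0,0,0.143,0],
    [0,0,0.146,0],
    [0,0,0.148,0],
    [0,0,0.148,0]
  ]
}}

```text
clock: 35.45
position: [683.3, -51.0, 35.4]
eef_rot: [0.0, -0.144, 0.99, 0.0]
ft_force: [-2.0, 0.2, 4.9]
opening: 49.6
finger_force: 4.0
```

Light contact (5 N), so I release by a small opening and rise.

Emit:
{"api": "servo_tool", "payload": {
  "steps": [
    [0,0,-0.002,0],
    [0,0,-0.002,0],
    [0,0,-0.002,0],
    [0,0,-0.002,0]
  ],
  "jaw": 0.36
}}

```text
clock: 35.85
position: [683.1, -50.9, 35.2]
eef_rot: [-0.0, -0.144, 0.99, 0.0]
ft_force: [-0.2, 0.0, -0.6]
opening: 55.5
finger_force: 0.0
```

Emit:
{"api": "servo_tool", "payload": {
  "steps": [
    [0,0,-0.02,0],
    [0,0,-0.06,0],
    [0,0,-0.12,0],
    [0,0,-0.22,0],
    [0,0,-0.36,0],
    [0,0,-0.52,0],
    [0,0,-0.68,0],
    [0,0,-0.8,0],
    [0.3,0,-0.85,0],
    [0.5,0,-0.85,0],
    [0.5,0,-0.85,0],
    [0.5,0,-0.85,0]
  ]
}}

```text
clock: 37.05
position: [561.0, -88.8, 250.4]
eef_rot: [0.001, -0.142, 0.99, 0.0]
ft_force: [0.1, 0.1, 0.3]
opening: 55.5
finger_force: 0.0
```

Run:
```python
from h import *
p,d=camera('scene');cv2.imwrite('pics/s3.png',cv2.resize(p[100:370,150:470,::-1],None,fx=2.2,fy=2.2,interpolation=cv2.INTER_CUBIC))
W=world('scene',d)
r=np.hypot(W[...,0]-685,W[...,1]+51)
m=(d>0)&(r<62)&(W[...,2]>12)&(W[...,2]<22);print('dish',cv2.minEnclosingCircle(W[m][:,:2].astype(np.float32)))
m=(d>0)&(r<62)&(W[...,2]>42)&(W[...,2]<52);print('cap',cv2.minEnclosingCircle(W[m][:,:2].astype(np.float32)),np.median(W[m][:,2]))
plan(600,-51)
```

```text
dish ((684.5541381835938, -51.49212646484375), 53.1515007019043)
cap ((686.6026611328125, -54.101409912109375), 24.76970672607422) 44.259292127780895
t 37.1 pos [562.7 -87.4 250. ] yaw 106.47 q [-0.25  0.2   0.38  1.62 -0.08  1.33  2.  ] F [ 1.6  0.3 -0.5] open 55.8 | go [-0.185  0.097  0.001] turn 0
```

View pics/s3.png

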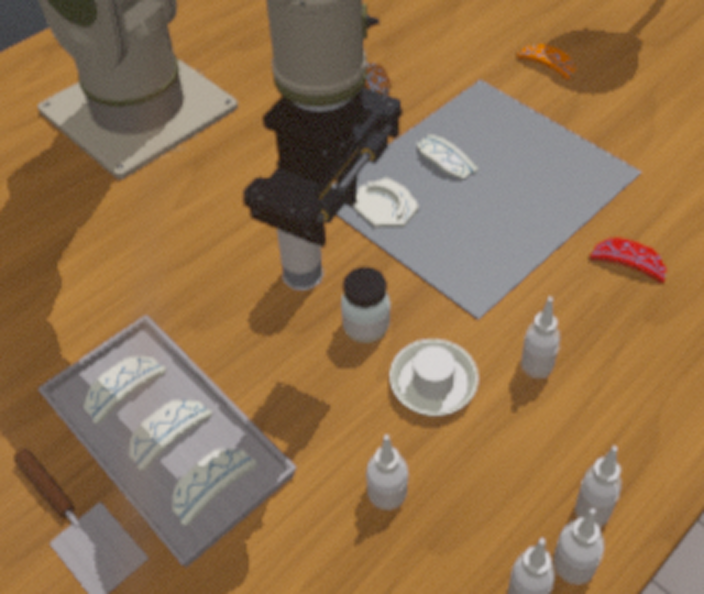

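The crop shows the cap standing centrally in the dish at (434,372) and the three sherds in the tray. The can is upright, everything else is in place, and the gripper is clear.

```bash
python3 -c "
from station import *
print(close_job())"
```

```text
the job is handed in; nothing more can be done
None
```

I laid three rim sherds arched side up and well spaced in the tray, then stood the cap within about 3 mm of the dish's centre; the can stayed upright, the rest looked unmoved in the last picture, and I handed the job in at about 37 s.

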